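# Bring the sealed dies under the curing lamp

### The arm

A 7-joint arm with a two-finger parallel gripper is mounted at the origin on the work surface. World frame = base frame: x ahead of the robot, y to its left, z up, the work surface at z = 0. Lengths are in m, angles in rad, forces in N, time in s.
With the tool pointing down it reaches from about 0.425 to 0.925 m from the base axis. Payload 6.8 kg.
Tool frame: the origin (TCP) lies at the very end of the fingers, on their centre line; the grasp point (between the pads) lies bot.grip_point_offset behind it (bot.grip_point_offset is the distance from the TCP to the grasp point, in m); z points along the fingers, y is the line along which they close (so a half turn about z gives the same grasp; the last joint's range is limited). The gripper opens to 85 mm and grips with 20 to 120 N. Pads are 22 mm wide; open, the fingers measure 114 mm over their backs; the gripper's body (76 mm by 85 mm) begins 54 mm behind the grasp point. The pads swing forward as they close: fully open they stand 13 mm farther back than shut.
Start: joints at [1.223, 0.477, 0.022, 1.555, -0.011, 1.109, -0.083], TCP at [0.16, -0.656, 0.231] pointing down, gripper open.
Joint ranges: [-2.96, 2.96], [-0.34, 2.1], [-1.41, 1.46], [0.24, 2.44], [-1.37, 4.51], [0.17, 1.92], [-2.96, 2.96]. Speed limits (rad/s): [2.39, 2.39, 3.14, 3.14, 3.14, 3.14, 3.14].

### API

Orientations are given as a unit quaternion [w, x, y, z].
In Python, from station import bot, imaging gives the robot as it stands. The module is installed in compiled form; this text tells all that it offers.
- The arm moves only by the tool carry_out, never from a script. Its argument "targets" is one flat list of numbers, 5 for each row, row after row: the closure in counts, from 0 (fully open) to 255 (shut), then the shift along the world's x, y, z in mm, then the turn about the world's z in degrees. A call has 1 to 20 rows; each row shifts and turns the commanded pose from where the row before left it; what a row does not reach is not made up. A row lasts 1/10 s, in which the tool goes at most 50 mm and 8.59 degrees, less where a joint would pass 70% of its speed; a pose out of reach is approached as far as the arm can. A call is refused whole if a number of a shift passes 50 or a number of a turn 8.59, either way. A call with a gripper value outside its range is refused whole. The fingers move at their own pace and stop on an object; "newtons" is the grip in N (left out, the last holds). Time passes only in rows, so rows that do not move let the fingers close. It gives the time, the measured TCP pose, the force, the opening and the grip force at its end, in the units of the state.
- bot.get_obs(): the state, without advancing time (a new reading comes with each control period).
- imaging.read_camera(name): name is "scene" or "top" or "wrist"; returns a dict with "frame" (384x512x3 uint8, red, green, blue), "fov_y" (degrees; the focal length in pixels is half the picture's height over the tangent of half this angle, whatever the lens; pixels are square), "cx", "cy" (the principal point, pixels), "pose" (4x4, takes a point from camera to world coordinates); the wrist camera has in their place "tool_from_camera" (4x4, takes a point from camera to tool coordinates, whose origin is the TCP and whose axes are the flange's). Camera axes: x right, y up, looking along -z (the intrinsics and any distortion apply to the point x, -y, -z); pixel columns grow to the right and rows downward; lengths in m; the calibration is good to about 2 mm. A picture is of the moment at which its call begins: read the wrist's pose just before it. There is no depth.
- bot.hand_in(): hands the job in; it is judged then, once.
The state is a dict: "t": time; "q": joint angles; "joint_vel": joint speeds; "joint_torque": joint torques, N m; "eef_pos": TCP position; "tool_rot": TCP orientation; "contact_force": force on the tool from outside, world axes, zero at the start; "torque": the same for the moment, N m; "gripper_width": opening from 0.0 (shut) to 1.0 (fully open); "grasp_force": force on a finger pad.
Only numpy, scipy, OpenCV 4.12 (cv2) and the standard library are available. Lean on these libraries where they do the work, as an engineer would, in place of code of your own. Each camera call takes 0.05 s, during which the arm holds its last target. There are 200 camera calls.

### The job

Stand the waiting die stick upright in the empty hole of the blue drying board, its steel pin right through the hole and its collar down on the board, and let go of it. Then take the board by its black handle and slide it straight out along the top of the lamp's grey base, without tipping it, until the white line lies along the base's outer edge and the dies are under the lamp; finish while still holding the handle there, keeping the board flat on the base, because it would tip over if let go. Keep the other dies in their holes and do not disturb anything else on the bench.

Things in the scene. Friction and masses are not known exactly. Their poses are not given: they have to be found in the camera images.
- lamp: Curing lamp, fixed: a grey box base 160 mm (x) by 260 mm (y) by 80 mm high whose flat bare top is the slide bed. Origin under the base's centre; +y is outward, the way the board slides. An 18 mm post at x = 100, y = 70 mm and an arm at 305 mm height carry a white lamp head 150 x 100 mm centred at x = 0, y = 300 mm, underside 255 mm above the bench.
- edge (a point): Middle of the top outer edge of the lamp base (y = 130 mm, z = 80 mm from the lamp's origin); the edge runs along x, outward is +y.
- board: Blue plastic board 120 mm (x) by 300 mm (y) by 10 mm thick, about 0.5 kg, loose, flat on the lamp base, its +y end overhanging. Origin at the centre of its underside. Three 12 mm through holes at y = 120, x = -40, 0, +40 mm, already beyond the edge; white line at y = -50 mm; handle at y = -125 mm. It rests safely, but a firm push down on the overhanging end tips it.
- free_hole (a point): Mouth (top face of the board) of the empty hole, 12 mm across and 10 mm deep, open below: the one at x = -40 mm in the board's frame. z is up, y outward along the board.
- line_mid (a point): Middle of the 3 mm wide white line across the board's top face (x = 0, y = -50 mm in the board's frame). The line is parallel to the board's x.
- line_near (a point): End of the white line at the board's -x side (x = -60, y = -50 mm, top face).
- line_far (a point): End of the white line at the board's +x side (x = +60, y = -50 mm, top face).
- handle (a point): Point 20 mm above the board's top face in the middle of the black handle, an upright bar fixed across the tail of the board: 70 mm long along the board's x, 14 mm thick along its y, standing 36 mm above the board. Pinch it across its 14 mm. Axes are the board's.
- die_grip (a point): The waiting die stick, in the stand's middle hole, collar on the stand's top. Upright, 94 mm tall, 34 g: steel pin 8 mm across, 40 mm long, its last 10 mm tapering to 4 mm; brass collar 20 mm across, 4 mm thick; round yellow handle 14 mm across, 34 mm tall; plaster molar stump 17 mm across, brown-coated, 16 mm tall. Point on its axis half-way up the handle, 63 mm above the pin's end, 23 mm above the collar's underside, 31 mm below the top; z up.
- die_foot (a point): Centre of the pin's lower end of the waiting die stick; when the stick is seated in the board it lies 30 mm below the board's underside.
- stand: Beech block, fixed, 70 mm (x) by 160 mm (y) by 50 mm high, with three 12 mm holes through it along y, 50 mm apart, the middle one at its centre. Origin under its centre.
- die_mid_grip (a point): Die stick, the same, already seated in the board's middle hole (x = 0). Point on its axis half-way up the handle, 63 mm above the pin's end, 23 mm above the collar's underside, 31 mm below the top; z up.
- die_mid_foot (a point): Pin's lower end of the die stick in the board's middle hole.
- die_far_grip (a point): Die stick, the same, already seated in the board's hole at x = +40 mm. Point on its axis half-way up the handle, 63 mm above the pin's end, 23 mm above the collar's underside, 31 mm below the top; z up.
- die_far_foot (a point): Pin's lower end of the die stick in the board's hole at x = +40 mm.
- sealer: Amber glass bottle with black cap, 42 mm across, 85 mm tall, a bystander. Origin under its centre.
- dappen: Small blue bowl of red wax, 58 mm across, 26 mm tall, a bystander. Origin under its centre.
- torch: Black hand torch, 52 mm across its foot, about 127 mm tall, with a red trigger, a bystander. Origin under its centre.
- cast: Plaster model of a dental arch, about 80 x 62 x 31 mm, a bystander. Origin on its underside.
- wax_knife: Steel wax knife with a wooden handle, 170 mm long, 12 mm thick, lying on the bench, a bystander. Origin under its middle.
- sealer_brush: Fine brush with a red handle, 160 mm long, 8 mm thick, lying on the bench, a bystander. Origin under its middle.

How it is judged:
On the way:
1. the die stick stands fully in the free hole, let go, with the board not yet slid out (z of die_foot in the frame of board below -0.025 m and angle between die_grip's own z axis and vertical below 0.12 rad and x of die_foot in the frame of board between -0.046 and -0.034 m and y of die_foot in the frame of board between 0.114 and 0.126 m and contact force between the fingers and die below 0.05 N and y of line_mid in the frame of edge below -0.09 m), for 0.2 s.
At the end, for the whole second after the job is handed in: Fingers hold the board (3 N or more); both ends of the white line within 6 mm of the base's outer edge, board within 25 mm of the base's centre line, resting on the base, level within 0.03 rad, still; all three die sticks upright in their own holes, pins 25 mm or more below the board (y of line_near in the frame of edge between -0.006 and 0.006 m and y of line_far in the frame of edge between -0.006 and 0.006 m and x of line_mid in the frame of edge between -0.025 and 0.025 m and angle between board's own z axis and vertical below 0.03 rad and contact force between lamp and board above 1 N and contact force between the fingers and board above 3 N and linear speed of board below 0.01 m/s and z of each of die_foot, die_mid_foot, die_far_foot in the frame of board below -0.025 m and angle between each of die_grip, die_mid_grip, die_far_grip's own z axis and vertical below 0.12 rad and x of die_foot in the frame of board between -0.046 and -0.034 m and y of die_foot in the frame of board between 0.114 and 0.126 m and x of die_mid_foot in the frame of board between -0.006 and 0.006 m and y of die_mid_foot in the frame of board between 0.114 and 0.126 m and x of die_far_foot in the frame of board between 0.034 and 0.046 m and y of die_far_foot in the frame of board between 0.114 and 0.126 m); the arm keeps its last pose, push and grip.
It fails at once if the board is tipped by more than 0.12 rad (angle between board's own z axis and vertical above 0.12 rad).
It fails at once if the board is lifted off the base by more than 15 mm (z of line_mid in the frame of edge above 0.025 m).
It fails at once if a die already seated comes out of its hole (z of any of die_mid_foot, die_far_foot in the frame of board above -0.015 m).
It fails at once if a bystander is moved by more than 20 mm (distance of any of sealer, dappen, torch, cast, wax_knife, sealer_brush from where it was at the start of the episode above 0.02 m).
It also fails if it takes over 54 s, if anything falls off the work surface, if the arm or the gripper's body presses on something with over 40 N, if the wrist force passes 120 N, or if a joint passes its speed limit or range.

## Working session

There is one attempt and no reset: what is moved stays moved. The work goes in short steps, Python scripts to look and compute and a tool call to move; the robot and the scene stay as the last step left them, time stands still between calls to the robot, and variables do not carry over. Pictures are saved under pics/ and viewed, at most 10 in all, crops included, and the job is handed in when it is done.

Besides the shell and the picture viewer there is one more tool, called after "Call:" by a JSON object that holds its "method" and its "body", one argument or row to a line. carry_out: Moves the arm, as the interface text tells. Its arguments: {"type":"object","properties":{"targets":{"type":"array","items":{"type":"number"}},"newtons":{"type":"number"}},"required":["targets"]}

```bash
mkdir -p pics; cat > h.py <<'E'
from station import bot, imaging
import numpy as np, cv2
from scipy.spatial.transform import Rotation as R
def cam(name,save=None):
    o=bot.get_obs(); d=imaging.read_camera(name); im=d["frame"]
    f=im.shape[0]/2/np.tan(np.radians(d["fov_y"])/2)
    if name=="wrist":
        q=o["tool_rot"]; T=np.eye(4); T[:3,:3]=R.from_quat([q[1],q[2],q[3],q[0]]).as_matrix(); T[:3,3]=o["eef_pos"]
        P=T@np.array(d["tool_from_camera"])
    else: P=np.array(d["pose"])
    if save: cv2.imwrite("pics/"+save,im[:,:,::-1])
    c=dict(f=f,cx=d["cx"],cy=d["cy"],P=P,im=im,extra={k:v for k,v in d.items() if k not in("frame",)})
    return c
def ray(c,u,v):
    d=np.array([(u-c["cx"])/c["f"],-(v-c["cy"])/c["f"],-1.]); return c["P"][:3,3],c["P"][:3,:3]@d
def onz(c,u,v,z):
    o,d=ray(c,u,v); return o+d*(z-o[2])/d[2]
def proj(c,p):
    q=np.linalg.inv(c["P"])@np.append(p,1); return c["cx"]+c["f"]*q[0]/-q[2], c["cy"]+c["f"]*q[1]/q[2]
E
python3 - <<'E'
from h import *
import pickle
C={n:cam(n,n+"0.png") for n in("scene","top","wrist")}
pickle.dump(C,open("c0.pkl","wb"))
for n,c in C.items(): print(n,c["f"],c["extra"].keys(),c["cx"],c["cy"],c["P"].round(3).tolist())
print(bot.get_obs(),bot.grip_point_offset)
cv2.imwrite("pics/a.png",np.vstack([C["top"]["im"],C["scene"]["im"]])[:,:,::-1]) 
E
```

```text
scene 465.8018389854962 dict_keys(['fov_y', 'cx', 'cy', 'pose']) 252.33566804562219 196.71990812147013 [[0.872, -0.311, 0.378, 0.958], [0.49, 0.546, -0.68, -0.838], [0.005, 0.778, 0.629, 0.906], [0.0, 0.0, 0.0, 1.0]]
top 396.8292718364906 dict_keys(['fov_y', 'cx', 'cy', 'pose']) 260.7595960808771 192.65445789110413 [[0.012, 0.992, -0.127, 0.349], [-0.999, 0.016, 0.034, 0.065], [0.036, 0.127, 0.991, 1.12], [0.0, 0.0, 0.0, 1.0]]
wrist 326.574762318788 dict_keys(['fov_y', 'cx', 'cy', 'tool_from_camera']) 253.94808620708358 192.30496773351288 [[0.236, 0.927, 0.29, 0.234], [-0.972, 0.226, 0.07, -0.638], [-0.001, -0.299, 0.954, 0.373], [0.0, 0.0, 0.0, 1.0]]
{'t': 0.15, 'q': array([ 1.22291236,  0.47761384,  0.02236748,  1.55619364, -0.0114728 ,
        1.10929412, -0.08312285]), 'joint_vel': array([-0.00058906, -0.00146599,  0.00069375, -0.00202374, -0.00131364,
        0.0017873 , -0.00139783]), 'joint_torque': array([ 3.21685766e-03, -5.96925938e+01,  1.61039796e+00, -2.81490487e+01,
        1.26054752e-02,  6.55836600e-03, -2.33752601e-06]), 'eef_pos': array([ 0.16017806, -0.65526551,  0.23056001]), 'tool_rot': array([-6.74507375e-04,  9.92821989e-01,  1.19599425e-01, -1.46668522e-04]), 'contact_force': array([-0.30010691, -0.14500276,  1.12595875]), 'torque': array([ 0.04256034,  0.01111808, -0.02202545]), 'grasp_force': 0.0, 'gripper_width': 1.0036963517055808} 0.0187
```

View pics/top0.png

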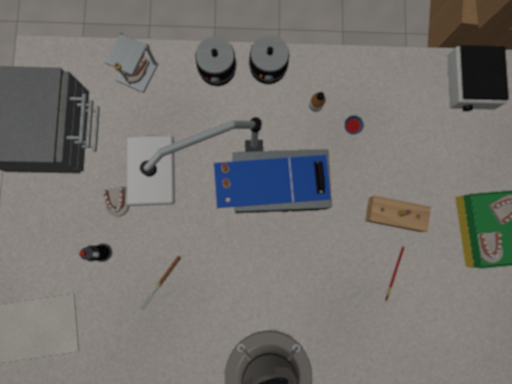

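View pics/scene0.png

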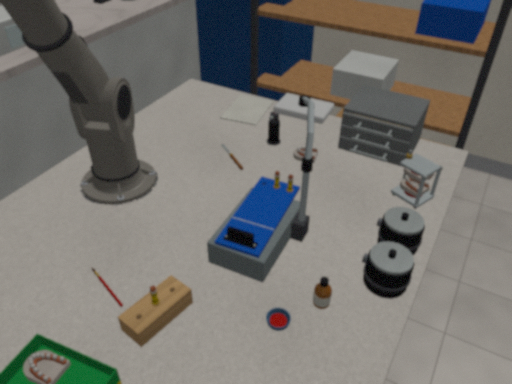

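Top view: the board is centred at about (272,180) with its outward end to the left (world +y). The empty hole is at (228,200), the handle at (320,178), and the waiting die at (403,212) in the stand. The scene view agrees.

```bash
python3 - <<'E'
from h import *
import pickle
C=pickle.load(open("c0.pkl","rb")); c=C["top"]; im=c["im"].astype(int)
r,g,b=im[...,0],im[...,1],im[...,2]
m=((b>r+50)&(b>g+30)).astype(np.uint8); m[:,:200]=0;m[:140]=0;m[215:]=0;m[:,340:]=0
m=cv2.morphologyEx(m,cv2.MORPH_CLOSE,np.ones((15,15)))
ct=max(cv2.findContours(m,0,2)[0],key=cv2.contourArea)
bx=cv2.boxPoints(cv2.minAreaRect(ct)); print(bx.round(1).tolist())
W=np.array([onz(c,*p,0.09)[:2] for p in bx]); print((W*1000).round(0).tolist(), W.mean(0))
print("hole",onz(c,228,200,.09),"handle",onz(c,320,178,.126),"line",onz(c,290.5,158,.09),onz(c,293,202,.09))
# stand: box top
m2=((r>b+35)&(r>110)).astype(np.uint8); m2[:190]=0;m2[240:]=0;m2[:,:360]=0;m2[:,436:]=0
m2=cv2.morphologyEx(m2,cv2.MORPH_CLOSE,np.ones((9,9)))
ct=max(cv2.findContours(m2,0,2)[0],key=cv2.contourArea)
rr=cv2.minAreaRect(ct);bx=cv2.boxPoints(rr);print(bx.round(1).tolist(),(np.array([onz(c,*p,0.05)[:2] for p in bx])*1000).round(0).tolist())
t=cv2.resize(c["im"][185:240,355:445],None,fx=6,fy=6,interpolation=2)
s=cv2.resize(C["scene"]["im"][270:345,110:200],None,fx=6,fy=6,interpolation=2)
u=cv2.resize(c["im"][140:220,205:340],None,fx=3.9,fy=3.9,interpolation=2)
o=np.zeros((600,800,3),np.uint8); a=cv2.resize(t,(400,244)); o[:244,:400]=a; s=cv2.resize(s,(396,330)); o[:330,400:796]=s; u=cv2.resize(u,(445,264)); o[334:598,:445]=u
cv2.imwrite("pics/crop1.png",o[:,:,::-1])
E
```

```text
[[213.60000610351562, 162.60000610351562], [326.29998779296875, 154.0], [329.70001220703125, 198.6999969482422], [217.0, 207.39999389648438]]
[[558.0, 155.0], [587.0, -144.0], [468.0, -152.0], [440.0, 143.0]] [5.13367079e-01 1.84127222e-04]
hole [0.4599604  0.11455362 0.09      ] handle [ 0.51619595 -0.12009199  0.126     ] line [ 0.57464375 -0.04842457  0.09      ] [ 0.45736532 -0.05525602  0.09      ]
[[368.5, 219.3000030517578], [373.29998779296875, 195.5], [431.3999938964844, 207.10000610351562], [426.6000061035156, 230.89999389648438]] [[417.0, -266.0], [483.0, -281.0], [453.0, -442.0], [388.0, -426.0]]
```

View pics/crop1.png

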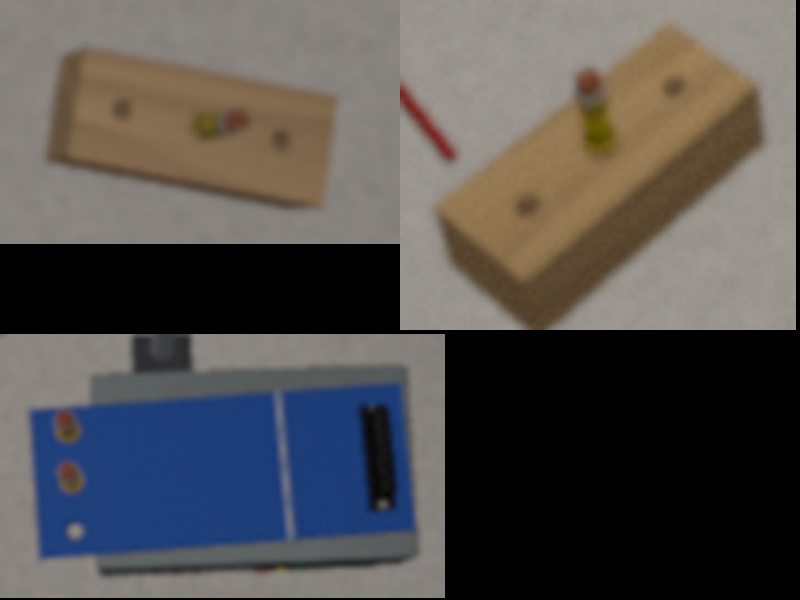

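The crop shows the stand's outer holes at top-image pixels (382.5,209.3) and (418.2,216.5), with the die between them. The board is yawed slightly on the base. I'll work out the die position and approach it.

```bash
python3 - <<'E'
from h import *
import pickle
C=pickle.load(open("c0.pkl","rb")); c=C["top"]; s=C["scene"]
a,b=onz(c,382.45,209.3,.05),onz(c,418.2,216.5,.05); print(a,b,(a+b)/2,np.linalg.norm(a-b))
a,b=onz(s,139.1,316.6,.05),onz(s,172.3,289.8,.05); print(a,b,(a+b)/2,np.linalg.norm(a-b))
f=lambda u,v:(205+u/3.296,140+(v-334)/3.3)
for n,(u,v) in dict(holef=(75,530)).items(): print(n,onz(c,*f(u,v),.09))
for p in [(92,377),(405,368),(417,548)]: print("base",onz(c,*f(*p),.08))
E
```

```text
[ 0.44533305 -0.3054366   0.05      ] [ 0.4270319  -0.40390671  0.05      ] [ 0.43618247 -0.35467166  0.05      ] 0.10015634726747422
[ 0.43164804 -0.40486759  0.05      ] [ 0.44967399 -0.30761618  0.05      ] [ 0.44066102 -0.35624189  0.05      ] 0.0989078927631554
holef [0.46153706 0.11522561 0.09      ]
base [0.58733765 0.10475342 0.08      ]
base [ 0.59997989 -0.1505698   0.08      ]
base [ 0.45242569 -0.1588396   0.08      ]
```

Call:
{"method": "carry_out", "body": {
  "targets": [0, 20, 25, -5, -4.1, 0, 25, 25, -5, -4.1, 0, 25, 25, -5, 0, 0, 25, 25, -5, 0, 0, 25, 25, -5, 0, 0, 25, 25, -5, 0, 0, 25, 25, -5, 0, 0, 25, 25, -5, 0, 0, 25, 25, -5, 0, 0, 25, 25, -5, 0, 0, 20, 25, -5, 0, 0, 13, 25, -5, 0, 0, 0, 0, 0, 0, 0, 0, 0, 0, 0, 0, 0, 0, 0, 0]
}}

```text
t: 1.65
eef_pos: [0.4376, -0.3568, 0.1714]
tool_rot: [0.0, 0.999, 0.048, -0.0]
contact_force: [0.6, -0.4, -0.3]
gripper_width: 0.996
grasp_force: 0.0
```

```bash
python3 - <<'E'
from h import *
import pickle
c=cam("wrist","w1.png"); pickle.dump(c,open("w1.pkl","wb")); o=bot.get_obs(); print(o["eef_pos"],o["tool_rot"])
print(proj(c,[.4385,-.3555,.05]),proj(c,[.4385,-.3555,.104]))
E
```

```text
[ 0.43752281 -0.3570118   0.17142363] [ 3.40433096e-04  9.98882170e-01  4.72682190e-02 -9.55476094e-05]
(np.float64(251.33981801633365), np.float64(183.85677701009274)) (np.float64(250.8377117389367), np.float64(205.5907878239275))
```

View pics/w1.png

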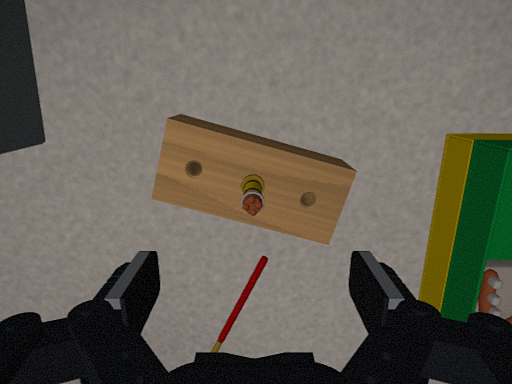

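The wrist view shows the stand holes at (194,169) and (308,199), with the collar at about (252,184) and the stump top at (252.5,204). All of this matches my estimate.

```bash
python3 - <<'E'
from h import *
import pickle
c=pickle.load(open("w1.pkl","rb"))
print((onz(c,194,169,.05)+onz(c,308,199,.05))/2, onz(c,252.5,204,.104), onz(c,252,184,.054), np.linalg.norm(onz(c,194,169,.05)-onz(c,308,199,.05)))
E
```

```text
[ 0.43822472 -0.35593518  0.05      ] [ 0.43974832 -0.35652126  0.104     ] [ 0.43956542 -0.35597567  0.054     ] 0.09910489820224867
```

Call:
{"method": "carry_out", "body": {
  "targets": [0, 1.5, 1, -20, 0, 0, 0, 0, -25, 0, 0, 0, 0, -25, 0, 0, 0, 0, -20, 0, 0, 0, 0, -15, 0, 0, 0, 0, -10, 0, 0, 0, 0, 0, 0, 255, 0, 0, 0, 0, 255, 0, 0, 0, 0, 255, 0, 0, 0, 0, 255, 0, 0, 0, 0, 255, 0, 0, 0, 0, 255, 0, 0, 0, 0, 255, 0, 0, 0, 0, 255, 0, 0, 0, 0, 255, 0, 0, 0, 0],
  "newtons": 40
}}

```text
t: 3.3
eef_pos: [0.4401, -0.3551, 0.0567]
tool_rot: [0.0, 0.999, 0.048, 0.0]
contact_force: [-0.1, -0.7, 3.8]
gripper_width: 0.164
grasp_force: 38.8
```

Call:
{"method": "carry_out", "body": {
  "targets": [255, 0, 0, 20, 0, 255, 0, 0, 30, 0, 255, 0, 0, 35, 0, 255, 0, 0, 35, 0, 255, 0, 0, 20, 0, 255, 0, 0, 0, 0]
}}

```text
t: 3.9
eef_pos: [0.4412, -0.3554, 0.1991]
tool_rot: [0.001, 0.999, 0.048, 0.002]
contact_force: [0.2, -1.4, 0.6]
gripper_width: 0.168
grasp_force: 39.1
```

```bash
python3 - <<'E'
from h import *
import pickle
o=bot.get_obs(); print(o["q"].round(2),o["eef_pos"],o["gripper_width"],o["grasp_force"],o["contact_force"])
C=pickle.load(open("c0.pkl","rb")); c=C["top"]
for p in [(255,125),(235,125),(150,168)]: print(onz(c,*p,.305))
print(onz(c,254,146,.08), np.array(C["wrist"]["extra"]["tool_from_camera"]).round(3).tolist())
E
```

```text
[ 0.64  0.33 -0.09  1.85  0.04  0.95 -0.94] [ 0.44123001 -0.35540756  0.19910571] 0.16796773801587295 39.11255485494621 [ 0.15724981 -1.4381715   0.55739085]
[0.59716969 0.05077871 0.305     ]
[0.59620752 0.09300748 0.305     ]
[0.50068358 0.26644958 0.305     ]
[0.60771498 0.0487302  0.08      ] [[-0.002, 0.954, 0.298, 0.076], [1.0, 0.002, -0.0, 0.001], [-0.001, 0.298, -0.954, -0.142], [0.0, 0.0, 0.0, 1.0]]
```

Call:
{"method": "carry_out", "body": {
  "targets": [255, 1, 20, 0, 8.57, 255, 1, 20, 0, 8.57, 255, 1, 20, 0, 8.57, 255, 1, 20, 0, 8.57, 255, 1, 20, 0, 8.57, 255, 1, 20, 0, 8.57, 255, 1, 20, 0, 8.57, 255, 1, 20, 0, 8.57, 255, 1, 20, 0, 8.57, 255, 1, 20, 0, 8.57, 255, 1, 20, 0, 8.57, 255, 1, 20, 0, 8.57, 255, 1, 20, 0, 8.57, 255, 1, 20, 0, 8.57, 255, 1, 20, 0, 8.57, 255, 1, 20, 0, 8.57, 255, 1, 20, 0, 8.57, 255, 1, 20, 0, 8.57, 255, 1, 20, 0, 8.57, 255, 1, 20, 0, 8.57]
}}

```text
t: 5.9
eef_pos: [0.4587, 0.0461, 0.195]
tool_rot: [-0.001, 0.023, 1.0, 0.0]
contact_force: [-0.2, 0.6, -1.2]
gripper_width: 0.162
grasp_force: 39.1
```

Call:
{"method": "carry_out", "body": {
  "targets": [255, 0, 20, 0, 8.57, 255, 0, 0, 0, 0, 255, 0, 0, 0, 0, 255, 0, 0, 0, 0]
}}

```text
t: 6.3
eef_pos: [0.4593, 0.0642, 0.1955]
tool_rot: [-0.001, -0.046, 0.999, -0.0]
contact_force: [-0.6, -0.3, -0.3]
gripper_width: 0.163
grasp_force: 39.1
```

```bash
python3 - <<'E'
from h import *
import pickle
c=cam("wrist","w2.png"); pickle.dump(c,open("w2.pkl","wb")); o=bot.get_obs(); print(o["eef_pos"],o["tool_rot"],o["q"].round(2))
t=o["eef_pos"]
print("hole",proj(c,[.461,.115,.09]),"foot",proj(c,t+[0,0,-.047]),"tcp",proj(c,t),c["P"][:3,3])
E
```

```text
[0.45949186 0.06411539 0.19575899] [-5.70966888e-04 -4.65041011e-02  9.98917912e-01 -2.18466257e-04] [ 0.46  0.27 -0.84  2.04  0.25  0.94  1.15]
hole (np.float64(318.50338594166175), np.float64(198.91324051589115)) foot (np.float64(255.58653396146693), np.float64(219.3109351803064)) tcp (np.float64(255.9565612964656), np.float64(255.69164390633858)) [0.38364282 0.05632216 0.33785777]
```

View pics/w2.png

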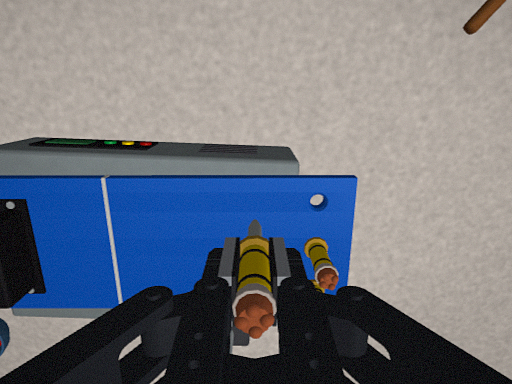

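The wrist view shows the empty hole at about (317.5,200) and the pin tip at about (255,221). The board's edges run along the image rows, so the tool yaw matches the board. I'll refine the hole and pin positions.

```bash
python3 - <<'E'
from h import *
import pickle
c=pickle.load(open("w2.pkl","rb")); im=c["im"].astype(int)
def blob(u0,u1,v0,v1):
    s=im[v0:v1,u0:u1]; m=(s[...,2]-s[...,0]<55); ys,xs=np.nonzero(m); print(xs.min()+u0,xs.max()+u0,ys.min()+v0,ys.max()+v0,xs.mean()+u0,ys.mean()+v0,len(xs))
blob(300,336,186,212)
for v in range(190,213): print(v,"".join("%4d"%(im[v,u,2]-im[v,u,0]) for u in range(303,333)))
t=cv2.resize(c["im"][185:245,230:340],None,fx=7,fy=7,interpolation=2); cv2.imwrite("pics/crop2.png",t[:,:,::-1])
for p in [(317.5,200),(317.5,202)]: print(onz(c,*p,.09))
E
```

```text
310 323 194 204 316.46086956521737 199.4 115
190  149 151 149 153 154 154 155 152 151 153 148 148 154 153 149 155 155 151 156 155 154 148 154 154 153 151 153 152 152 155
191  155 151 153 151 147 155 145 160 152 156 148 148 162 153 156 154 150 154 149 145 154 151 154 154 156 153 152 156 152 152
192  158 158 153 156 159 155 153 154 156 147 157 156 160 150 156 159 163 155 154 153 153 143 148 153 148 144 150 149 160 156
193  159 150 158 154 153 160 148 148 160 157 154 162 167 156 119 121 132 135 147 152 148 156 155 149 160 154 156 151 148 151
194  147 147 150 154 167 157 156 154 156 169 141 132  98  69  48  45  56  67  99 129 144 145 148 152 156 155 156 150 152 156
195  150 159 157 152 154 152 152 155 165 155  65  38  -8 -39 -33 -32 -35 -18  21  65 111 132 140 150 156 150 158 153 155 153
196  155 150 154 151 167 154 149 166 152  75  -6 -31 -27 -19 -20 -19 -20 -21 -33  -4  60 124 130 137 154 156 158 158 151 155
197  152 154 157 153 148 162 162 164  72 -10 -29 -22 -19 -14 -16 -15 -17 -21 -22 -11  32 109 119 118 146 152 146 150 158 150
198  162 158 152 152 157 157 163 116   8 -30 -19 -21 -1
[... 1189 characters left out ...]
0 151
208  153 163 156 161 150 149 160 142 151 145 153 138 123  95 108 101 109 118 112 113 113 112 145 147 149 149 161 155 152 157
209  151 155 157 158 154 152 148 154 147 143 140 131 138 124 133 122 123 101 106  95 125 158 152 158 153 155 155 154 151 161
210  158 153 153 155 157 163 149 151 152 158 130 135 128 130 127 117 120 121 136 143 148 153 162 155 155 149 158 157 146 146
211  159 156 159 155 163 159 153 153 147 155 160 158 150 131 142 132 139 153 160 151 157 152 150 148 158 158 151 157 161 148
212  155 148 151 155 149 160 154 159 158 158 147 146 153 150 152 146 165 152 154 157 155 152 155 152 146 155 146 149 156 152
[0.46198121 0.11433761 0.09      ]
[0.46365664 0.11458913 0.09      ]
```

View pics/crop2.png

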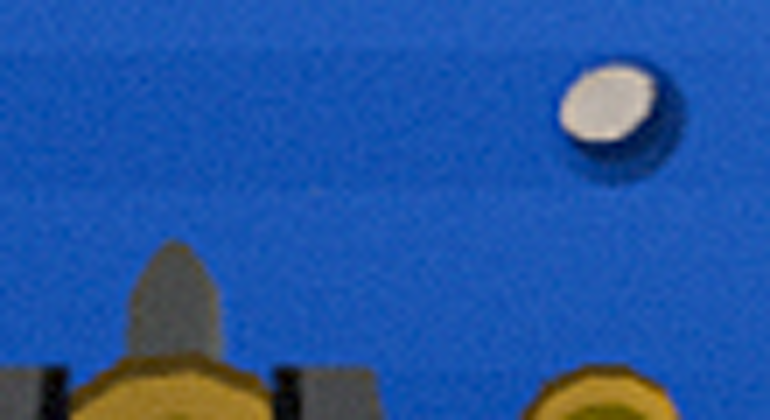

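```bash
python3 - <<'E'
from h import *
import pickle
c=pickle.load(open("w2.pkl","rb"))
print("top",onz(c,317.3,201.3,.09),"bot",onz(c,315.9,197.4,.08),"foot",onz(c,255,221.7,.149))
# pin width check at v=228: 4mm..8mm
E
```

```text
top [0.46308419 0.11434143 0.09      ] bot [0.46300756 0.11501658 0.08      ] foot [0.46102079 0.06389004 0.149     ]
```

Call:
{"method": "carry_out", "body": {
  "targets": [255, 2, 20, 0, 0, 255, 0, 20, 0, 0, 255, 0, 11, -10, 0, 255, 0, 0, -20, 0, 255, 0, 0, -15, 0, 255, 0, 0, 0, 0, 255, 0, 0, 0, 0]
}}

```text
t: 7.05
eef_pos: [0.4618, 0.1157, 0.1512]
tool_rot: [-0.0, -0.047, 0.999, -0.0]
contact_force: [0.3, -0.1, 0.0]
gripper_width: 0.161
grasp_force: 39.1
```

```bash
python3 - <<'E'
from h import *
import pickle
c=cam("wrist"); o=bot.get_obs(); print(o["eef_pos"],o["contact_force"])
t=o["eef_pos"]; print("hole px",proj(c,[.463,.1147,.09]),"foot px",proj(c,t+[.0015,0,-.0467]))
x=cv2.resize(c["im"][150:270,190:320],None,fx=5,fy=5,interpolation=2); cv2.imwrite("pics/w3.png",x[:,:,::-1])
E
```

```text
[0.46217082 0.11597799 0.15168168] [-0.29502468  0.65413253  1.22189533]
hole px (np.float64(253.83451117296534), np.float64(212.44627057395402)) foot px (np.float64(255.75262721151), np.float64(222.20126597414128))
```

View pics/w3.png

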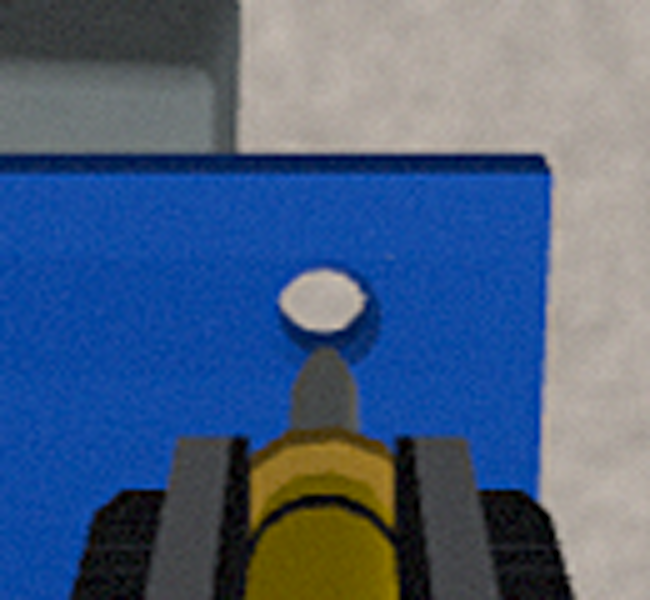

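The hole is centred at about (254.7,212) and the tip at (255,222), which leaves an error of about 1 mm. Going in.

Call:
{"method": "carry_out", "body": {
  "targets": [255, -0.5, -0.8, -8, 0, 255, 0, 0, -8, 0, 255, 0, 0, -8, 0, 255, 0, 0, -8, 0, 255, 0, 0, -8, 0, 255, 0, 0, 0, 0, 255, 0, 0, 0, 0]
}}

```text
t: 7.8
eef_pos: [0.4612, 0.1156, 0.1111]
tool_rot: [-0.0, -0.048, 0.999, 0.0]
contact_force: [-0.4, -0.7, -1.1]
gripper_width: 0.161
grasp_force: 39.1
```

Call:
{"method": "carry_out", "body": {
  "targets": [255, 0, 0, -5, 0, 255, 0, 0, -5, 0, 255, 0, 0, -2.5, 0, 255, 0, 0, 0, 0, 255, 0, 0, 0, 0]
}}

```text
t: 8.3
eef_pos: [0.4614, 0.1155, 0.0988]
tool_rot: [-0.0, -0.048, 0.999, 0.0]
contact_force: [0.7, -0.7, -0.6]
gripper_width: 0.163
grasp_force: 39.1
```

Call:
{"method": "carry_out", "body": {
  "targets": [255, 0, 0, -1, 0, 200, 0, 0, 0, 0, 160, 0, 0, 0, 0, 140, 0, 0, 0, 0, 140, 0, 0, 0, 0, 140, 0, 0, 0, 0, 140, 0, 0, 0, 0, 140, 0, 0, 30, 0, 140, 0, 0, 40, 0, 140, -10, -30, 30, 0, 140, 0, -40, 0, 0, 140, 0, 0, 0, 0, 140, 0, 0, 0, 0]
}}

```text
t: 9.6
eef_pos: [0.4513, 0.0445, 0.1978]
tool_rot: [0.0, -0.047, 0.999, -0.0]
contact_force: [0.7, 0.6, -0.1]
gripper_width: 0.453
grasp_force: 0.0
```

```bash
python3 - <<'E'
from h import *
import pickle
c=cam("wrist","w4.png"); pickle.dump(c,open("w4.pkl","wb")); o=bot.get_obs(); print(o["eef_pos"],o["tool_rot"],o["gripper_width"])
E
```

```text
[0.4511803  0.04569835 0.19770766] [-6.70578966e-05 -4.78258573e-02  9.98855680e-01  1.16261272e-04] 0.44814336768959745
```

View pics/w4.png

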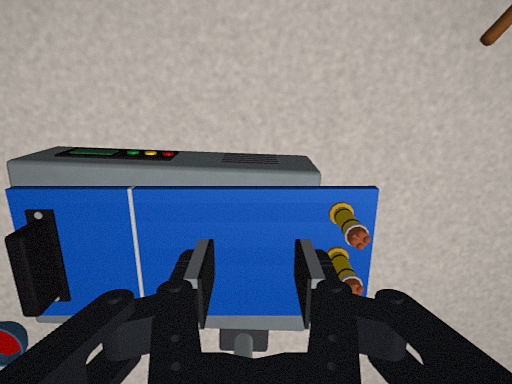

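The waiting die is seated, with its collar at (342,212). The board edges, the white line and the base's outer corner at about (320,172) are all visible, so I'll fit the board and base poses.

```bash
cat > fit.py <<'E'
from h import *
def linefit(c,pts,z):
    W=np.array([onz(c,u,v,z)[:2] for u,v in pts]); vx,vy,x,y=cv2.fitLine(W.astype(np.float32),cv2.DIST_HUBER,0,1e-4,1e-4).ravel(); return np.array([x,y]),np.array([vx,vy]),W
E
python3 - <<'E'
from fit import *
import pickle
c=pickle.load(open("w4.pkl","rb")); im=c["im"].astype(int); L=im.sum(2)/3; bl=im[...,2]-im[...,0]
# board -x top edge: first row where blueness jumps high
e=[]
for u in list(range(20,120,8))+list(range(150,370,8)):
    col=bl[:,u]; v=next(v for v in range(170,200) if col[v]>100); a,b=col[v-1],col[v]; e.append((u,v-(b-100)/(b-a)))
p,d,W=linefit(c,e,.09); print("edge",p,d,"yaw",np.degrees(np.arctan2(-d[0],d[1])))
# white line
l=[]
for v in range(196,300,4):
    s=im[v,120:150,0]-im[v,120:150,0].min(); l.append((120+(s**2*np.arange(30)).sum()/(s**2).sum(),v))
print(l[0],l[-1])
p2,d2,W2=linefit(c,l,.09); print("line",p2,d2,W2[0],W2[-1],"yaw",np.degrees(np.arctan2(d2[1],d2[0])))
for u in (30,70,200,215,290,305): print(u,[int(x) for x in L[145:190,u]])
for v in (174,178,182): print(v,[int(x) for x in L[v,305:335]])
E
```

```text
edge [0.45293283 0.00915544] [ 0.09279919 -0.99568486] yaw -174.67532
(np.float64(130.09350563286944), 196) (np.float64(141.15341601974956), 296)
line [ 0.51038635 -0.05161976] [0.99652326 0.08331468] [ 0.46536333 -0.05550257] [ 0.55865388 -0.04763996] yaw 4.7791195
30 [168, 167, 170, 172, 176, 173, 175, 177, 153, 41, 56, 59, 52, 53, 56, 72, 84, 93, 99, 105, 111, 118, 108, 111, 113, 118, 110, 113, 111, 111, 117, 113, 112, 113, 109, 111, 109, 113, 115, 116, 117, 31, 46, 51, 68]
70 [174, 138, 49, 60, 20, 9, 19, 47, 30, 0, 7, 31, 58, 62, 63, 56, 61, 80, 94, 100, 107, 117, 120, 121, 121, 119, 118, 123, 118, 120, 119, 118, 116, 119, 117, 118, 114, 115, 120, 124, 118, 34, 40, 43, 76]
200 [175, 179, 177, 176, 179, 183, 144, 55, 56, 64, 63, 62, 64, 65, 61, 64, 66, 61, 68, 60, 62, 62, 86, 98, 105, 119, 127, 128, 130, 136, 128, 130, 133, 134, 127, 132, 134, 130, 132, 135, 129, 36, 39, 52, 85]
215 [183, 183, 183, 180, 179, 182, 178, 78, 59, 64, 64, 59, 64, 64, 65, 65, 61, 67, 65, 62, 64, 57, 73, 95, 100, 109, 120, 127, 128, 131, 129, 131, 137, 129, 132, 134, 129, 132, 131, 135, 131, 36, 33, 44,
[... 187 characters left out ...]
 140, 137, 40, 39, 48, 80]
305 [184, 187, 188, 183, 179, 175, 177, 176, 177, 184, 166, 40, 56, 61, 63, 66, 63, 62, 61, 61, 65, 63, 66, 65, 65, 67, 87, 97, 110, 115, 132, 138, 134, 137, 137, 138, 131, 136, 132, 138, 131, 33, 38, 53, 86]
174 [115, 124, 115, 122, 116, 117, 117, 112, 115, 112, 109, 115, 113, 116, 119, 121, 167, 190, 186, 181, 175, 183, 181, 177, 174, 173, 172, 176, 177, 177]
178 [137, 131, 132, 133, 132, 135, 133, 128, 134, 135, 137, 137, 133, 131, 125, 115, 158, 184, 176, 178, 179, 181, 176, 184, 184, 179, 181, 179, 180, 181]
182 [136, 132, 137, 132, 137, 138, 130, 138, 137, 137, 135, 135, 135, 130, 126, 133, 164, 174, 171, 175, 176, 175, 175, 178, 178, 176, 175, 181, 179, 181]
```

```bash
python3 - <<'E'
from fit import *
import pickle
c=pickle.load(open("w4.pkl","rb"))
e=[(30,160),(70,161.8),(200,166.7),(215,167),(290,169.9),(305,170.8)]
p,d,W=linefit(c,e,.079); d=d*np.sign(d[1]); yaw=np.arctan2(-d[0],d[1]); print(W.round(4).tolist(),np.degrees(yaw))
k=onz(c,320.7,178,.08)[:2]; print("outer edge pt",k)
ux=np.array([np.cos(yaw),np.sin(yaw)]);uy=np.array([-ux[1],ux[0]])
near=p+uy*((k-p)@uy); mid=near+ux*.08; print("edge mid",mid)
# board
y=np.radians(5.2); bx=np.array([np.cos(y),np.sin(y)]);by=np.array([-bx[1],bx[0]])
hole=np.array([.463,.1148]); 
B=lambda q:hole+bx*(q[0]+.04)+by*(q[1]-.12)
for n,q in dict(mid=(0,-.05),near=(-.06,-.05),far=(.06,-.05),handle=(0,-.125)).items():
    w=B(q); print(n,w,"in edge",(w-mid)@ux,(w-mid)@uy)
print("dirs",ux,uy,np.degrees(yaw))
E
```

```text
[[0.4459, -0.14], [0.4444, -0.1077], [0.4387, -0.0021], [0.4378, 0.0101], [0.4346, 0.0715], [0.4342, 0.0838]] 3.0358386
outer edge pt [0.43885598 0.09732231]
edge mid [0.51327781 0.10126928]
mid [ 0.51824291 -0.05087504] in edge -0.0030995161928980197 -0.15219375889728812
near [ 0.45848985 -0.056313  ] in edge -0.06305672048906928 -0.1544595244166003
far [ 0.57799598 -0.04543709] in edge 0.05685768810327324 -0.149927993377976
handle [ 0.52504036 -0.12556637] in edge -0.0002673092937578735 -0.2271402642675022
dirs [0.9985966  0.05296059] [-0.05296059  0.9985966 ] 3.0358386
```

Call:
{"method": "carry_out", "body": {
  "targets": [100, 10, -25, 0, -0.3, 100, 10, -25, 0, 0, 100, 10, -25, 0, 0, 100, 10, -25, 0, 0, 100, 10, -25, 0, 0, 100, 10, -25, 0, 0, 100, 6, -22, 0, 0, 100, 0, 0, 0, 0, 100, 0, 0, -20, 0, 100, 0, 0, -20, 0, 100, 0, 0, 0, 0, 100, 0, 0, 0, 0]
}}

```text
t: 10.85
eef_pos: [0.5174, -0.1248, 0.1578]
tool_rot: [-0.0, -0.047, 0.999, 0.001]
contact_force: [0.5, -0.0, -0.4]
gripper_width: 0.61
grasp_force: 0.0
```

```bash
python3 - <<'E'
from h import *
c=cam("wrist","w5.png"); o=bot.get_obs(); print(o["eef_pos"],o["gripper_width"])
print(proj(c,[.525,-.1256,.126]),proj(c,[.49,-.129,.126]))
E
```

```text
[ 0.51789876 -0.12518629  0.15843098] 0.6120687958683759
(np.float64(253.10685047498646), np.float64(240.48241200102242)) (np.float64(252.73187033508484), np.float64(182.5548185882016))
```

View pics/w5.png

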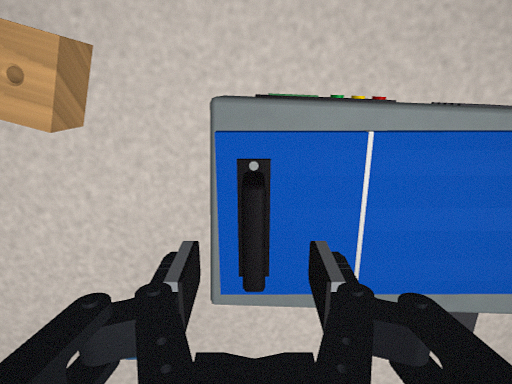

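The handle bar runs down column 254, centred between the fingers. Descending and gripping.

Call:
{"method": "carry_out", "body": {
  "targets": [100, 0, 0, -20, 0, 100, 0, 0, -20, 0, 100, 0, 0, -15, 0, 100, 0, 0, -7, 0, 100, 0, 0, 0, 0, 255, 0, 0, 0, 0, 255, 0, 0, 0, 0, 255, 0, 0, 0, 0, 255, 0, 0, 0, 0, 255, 0, 0, 0, 0, 255, 0, 0, 0, 0, 255, 0, 0, 0, 0, 255, 0, 0, 0, 0],
  "newtons": 50
}}

```text
t: 12.2
eef_pos: [0.5181, -0.1261, 0.0968]
tool_rot: [0.001, -0.046, 0.999, -0.0]
contact_force: [-1.8, 0.8, 6.9]
gripper_width: 0.155
grasp_force: 50.3
```

Call:
{"method": "carry_out", "body": {
  "targets": [255, 0, 4, 0, 0, 255, -0.5, 6, 0, -0.2, 255, -0.5, 8, 0, -0.2, 255, -0.5, 8, 0, -0.2, 255, -0.5, 8, 0, -0.2, 255, -0.5, 8, 0, -0.2, 255, -0.5, 8, 0, -0.2, 255, -0.5, 8, 0, -0.2, 255, -0.5, 8, 0, -0.2, 255, -0.5, 8, 0, -0.2, 255, -0.5, 8, 0, -0.2, 255, -0.5, 8, 0, -0.1, 255, -0.5, 8, 0, 0, 255, -0.5, 8, 0, 0, 255, -0.5, 8, 0, 0, 255, 0, 6, 0, 0, 255, 0, 4, 0, 0, 255, 0, 0, 0, 0, 255, 0, 0, 0, 0]
}}

```text
t: 14.1
eef_pos: [0.5115, -0.0047, 0.0968]
tool_rot: [0.001, -0.026, 1.0, -0.001]
contact_force: [0.0, -6.0, 6.2]
gripper_width: 0.154
grasp_force: 50.3
```

```bash
python3 - <<'E'
from h import *
import pickle
c=cam("wrist","w6.png"); pickle.dump(c,open("w6.pkl","wb")); cv2.imwrite("pics/top6.png",cam("top")["im"][:,:,::-1])
E
```

```text
(no output)
```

View pics/w6.png

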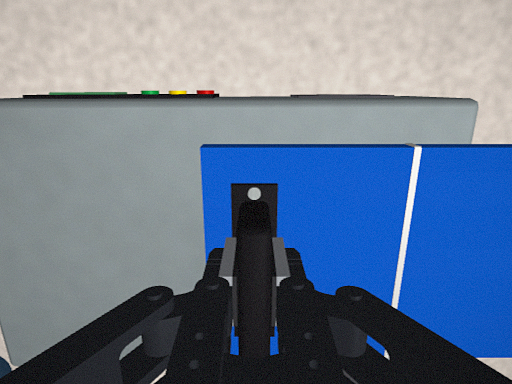

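The wrist view shows the white line from (416,146) to about (393,310), and the base's outer edge near column 473. I'll measure the remaining distance.

```bash
cat > meas.py <<'E'
from fit import *
import sys
c=cam("wrist"); o=bot.get_obs(); im=c["im"].astype(int); L=im.sum(2)/3; bl=im[...,2]-im[...,0]
u0=int(sys.argv[1])
# board -x edge row
e=[]
for u in range(290,400,6):
    v=next(v for v in range(125,175) if bl[v,u]>100); a,b=bl[v-1,u],bl[v,u]; e.append((u,v-(b-100)/(b-a)))
pe,de,_=linefit(c,e,.09); vb=np.mean([x[1] for x in e])
# white line
l=[]
for v in range(int(vb)+8,int(vb)+150,4):
    s=np.clip(im[v,340:500,0]-90,0,None); s[bl[v,340:500]>60]=0
    if s.sum()>0: l.append((340+(s*np.arange(160)).sum()/s.sum(),v))
pl,dl,Wl=linefit(c,l,.09); dl=dl*np.sign(dl[0]); print("line px",l[0],l[-1],"resid mm",1e3*np.abs((Wl-pl)@[-dl[1],dl[0]]).max())
# base -x edge: dark->light going down
k=[]
g=[]
for v in range(112,int(vb)-5,2):
    s=L[v,u0-25:u0+25]; d=np.abs(np.diff(cv2.GaussianBlur(s.astype(np.float32).reshape(1,-1),(5,1),0).ravel())); i=d.argmax(); g.append((u0-25+i+.5,v))
print("edge px",g[0],g[-1],d.max())
K=np.array([onz(c,*p,.08)[:2] for p in g]); k=np.median(K,0)
y=np.radians(3.04); ux=np.array([np.cos(y),np.sin(y)]);uy=np.array([-ux[1],ux[0]])
print("board yaw edge",np.degrees(np.arctan2(-de[0]*np.sign(de[1]),abs(de[1]))),"line",np.degrees(np.arctan2(dl[1],dl[0])))
# line ends: near on board edge
for n,w in (("near",Wl[0]),("far",Wl[-1])): print(n,w,"to edge mm",1e3*(w-k)@uy)
f=Wl[0]+dl*(.12-.008); print("far end extrap",1e3*(f-k)@uy)
em=np.array([.5133,.1013]); m=pl+dl*(0.0); print("vs first edge est:",1e3*(Wl[0]-em)@uy,1e3*(Wl[-1]-em)@uy,"near-end x",1e3*(Wl[0]-em)@ux-8+60, "edge offset",1e3*(k-em)@uy)
print(o["eef_pos"],o["contact_force"],o["grasp_force"])
E
python3 meas.py 473
```

```text
line px (np.float64(416.9761686526123), 153) (np.float64(396.0258215962441), 293) resid mm 0.11605022696702467
edge px (np.float64(477.5), 112) (np.float64(472.5), 138) 20.041672
board yaw edge 3.1539392 line 2.9530146
near [0.45908566 0.06661482] to edge mm -30.44506674667018
far [0.53364083 0.07048873] to edge mm -30.530498777593273
far end extrap -30.61510308909262
vs first edge est: -31.761212350584174 -31.846644381507268 near-end x -3.9775072952043757 edge offset -1.3161456039139943
[ 0.51155384 -0.00467852  0.09680792] [-0.31732425 -5.66405942  6.99942069] 50.31289100646973
```

Call:
{"method": "carry_out", "body": {
  "targets": [255, -0.2, 4, 0, 0, 255, -0.4, 6, 0, 0, 255, -0.4, 7, 0, 0, 255, -0.4, 7, 0, 0, 255, -0.2, 4.5, 0, 0, 255, 0, 2.5, 0, 0, 255, 0, 0, 0, 0, 255, 0, 0, 0, 0, 255, 0, 0, 0, 0]
}}

```text
t: 15.15
eef_pos: [0.5103, 0.0253, 0.097]
tool_rot: [0.001, -0.026, 1.0, -0.002]
contact_force: [0.1, -7.7, 9.1]
gripper_width: 0.158
grasp_force: 50.7
```

```bash
python3 meas.py 421; python3 - <<'E'
from h import *
c=cam("wrist"); im=c["im"].astype(int); L=im.sum(2)//3
for v in (120,128,136): print(v,L[v,400:445].tolist())
E
```

```text
line px (np.float64(416.93885230479776), 153) (np.float64(395.5462610899873), 293) resid mm 0.13139975714133736
edge px (np.float64(414.5), 112) (np.float64(410.5), 138) 20.6875
board yaw edge 2.8746328 line 2.8880541
near [0.4578803  0.09664667] to edge mm -0.7346534828755655
far [0.53251446 0.10024099] to edge mm -1.1034785495993724
far end extrap -1.0316715965644523
vs first edge est: -1.707700196784218 -2.0765252635080245 near-end x -3.588493366738838 edge offset -0.9730467139086517
[0.5102677  0.02525298 0.09702102] [ 0.65819627 -9.39771097 10.01912326] 50.741697549819946
120 [168, 164, 168, 167, 165, 165, 172, 169, 167, 163, 161, 151, 146, 191, 215, 210, 207, 206, 205, 206, 201, 203, 206, 204, 208, 201, 203, 205, 206, 205, 205, 205, 204, 201, 199, 198, 201, 202, 206, 208, 209, 210, 208, 206, 210]
128 [164, 165, 168, 164, 167, 164, 166, 166, 164, 160, 157, 143, 189, 210, 212, 207, 211, 208, 210, 205, 203, 204, 203, 205, 199, 206, 204, 208, 205, 205, 202, 202, 202, 203, 205, 204, 213, 208, 207, 204, 208, 205, 208, 208, 207]
136 [160, 165, 166, 168, 163, 161, 165, 160, 157, 151, 152, 195, 213, 210, 208, 210, 205, 203, 202, 198, 199, 202, 195, 198, 200, 200, 201, 196, 203, 202, 198, 204, 205, 205, 210, 210, 205, 209, 206, 207, 203, 201, 202, 203, 202]
```

Call:
{"method": "carry_out", "body": {
  "targets": [255, 0, 1, 0, 0, 255, 0, 0, 0, 0, 255, 0, 0, 0, 0, 255, 0, 0, 0, 0, 255, 0, 0, 0, 0]
}}

```text
t: 15.75
eef_pos: [0.5103, 0.0253, 0.0971]
tool_rot: [0.001, -0.025, 1.0, -0.003]
contact_force: [-0.9, -10.4, 10.2]
gripper_width: 0.151
grasp_force: 50.9
```

```bash
python3 meas.py 413 && python3 -c "
from station import bot
print(bot.hand_in())"
```

```text
line px (np.float64(416.63837312113174), 154) (np.float64(395.561626429479), 294) resid mm 0.09671878093724956
edge px (np.float64(413.5), 112) (np.float64(410.5), 140) 19.020828
board yaw edge 2.9111538 line 2.8732762
near [0.45840677 0.09662864] to edge mm -0.7914462661704512
far [0.53315992 0.1003265 ] to edge mm -1.0631805834457944
far end extrap -1.117352270689089
vs first edge est: -1.753629795476094 -2.0253641127514372 near-end x -3.0637153155389925 edge offset -0.9621835293056435
[0.51025273 0.02530156 0.09705002] [  0.16172697 -10.96695896  10.06840116] 50.948694348335266
the job is handed in; nothing more can be done
None
```

The die stick stands in the empty hole, released, and the board is slid out with its white line about 1–2 mm short of the base's outer edge, parallel to it and still gripped at 50 N; I handed it in at about 16 s, no verdict was returned, and I did not re-check the dies or bystanders after the slide.

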